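# Cap the bare stud, shut the organiser door and fold the hasp over its staple

### The arm

A 7-joint arm with a two-finger parallel gripper is mounted at the origin on the work surface. World frame = base frame: x ahead of the robot, y to its left, z up, the work surface at z = 0. Lengths are in mm, angles in rad, forces in N, time in s.
With the tool pointing down it reaches from about 400 to 875 mm from the base axis. Payload 19.3 kg.
Tool frame: the origin (TCP) lies between the finger pads; the fingertips stand 14 mm ahead of it and the grasp point (between the pads) lies 5 mm behind it; z points along the fingers, y is the line along which they close (so a half turn about z gives the same grasp; the last joint's range is limited). The gripper opens to 85 mm and grips with 20 to 120 N. Pads are 22 mm wide; open, the fingers measure 114 mm over their backs; the gripper's body (76 mm by 85 mm) begins 54 mm behind the grasp point. The pads swing forward as they close: fully open they stand 13 mm farther back than shut.
Start: joints at [1.041, 0.521, -0.036, 1.599, 0.021, 1.021, -0.113], TCP at [277.328, -560.093, 245.291] pointing down, gripper open.
Joint ranges: [-2.91, 2.91], [-0.3, 2.13], [-1.5, 1.42], [0.17, 2.43], [-1.26, 4.41], [0.16, 1.93], [-2.52, 2.52]. Speed limits (rad/s): [1.89, 1.89, 2.39, 2.39, 3.01, 3.01, 3.01].

### API

Orientations are given as [roll, pitch, yaw] about the fixed x, y, z axes, in that order (R = Rz(yaw) Ry(pitch) Rx(roll)).
In Python, from workcell import get_state, read_camera, finish_job gives the robot as it stands.
- The arm moves only by the shell command python3 -m crank 'ROWS' [FORCE]. ROWS is JSON, a list of rows, each a list of 7 numbers: the turn, a rotation vector about the tool's x, y, z in degrees, then the shift along the tool's x, y, z in m, then the gripper's target within -1 to 1 (fully open at 1, half-way at 0, shut at -1). A call has 1 to 5 rows; each row shifts and turns the commanded pose from where the row before left it, along the tool's axes as they then stand; what a row does not reach is not made up. A row lasts 1/8 s, in which the tool goes at most 62.5 mm and 10.7 degrees, less where a joint would pass 70% of its speed; a pose out of reach is approached as far as the arm can. A call with a gripper value outside its range is refused whole. The fingers move at their own pace and stop on an object; FORCE is the grip in N (left out, the last holds). Time passes only in rows, so rows that do not move let the fingers close. It gives the time, the measured TCP pose, the force, the opening and the grip force at its end, in the units of the state.
- get_state(): the state, without advancing time (a new reading comes with each control period).
- read_camera(name): name is "scene" or "top"; returns a dict with "color" (420x560x3 uint8, red, green, blue), "range_z" (420x560 float32, mm along the optical axis (not along the pixel's ray), 0 where there is no reading), "camera_matrix" (3x3 intrinsics, pixels), "eye" and "orientation" of the camera in the world. Camera axes: x right, y down, z forward; pixel columns grow to the right and rows downward; lengths in mm; the calibration is good to about 2 mm. A picture is of the moment at which its call begins.
- finish_job(): hands the job in; it is judged then, once.
The state is a dict: "time": time; "joints": joint angles; "joint_velocities": joint speeds; "joint_efforts": joint torques, N m; "tool_pos": TCP position; "tcp_rot": TCP orientation; "ft_force": force on the tool from outside, world axes, zero at the start; "torque": the same for the moment, N m; "gripper_width": opening from 0.0 (shut) to 1.0 (fully open); "finger_force": force on a finger pad.
Only numpy, scipy, OpenCV 4.12 (cv2) and the standard library are available. Lean on these libraries where they do the work, as an engineer would, in place of code of your own. Each camera call takes 0.05 s, during which the arm holds its last target. There are 200 camera calls.

### The job

In the slanted grey wall organiser, push the green insulating cap fully down over the bare copper stud and let go of it; then swing the organiser's door fully shut, and lastly swing the steel hasp over until it lies flat on the door with the staple through its slot. Leave the torch, the padlock and the boxed spare bulb where they are.

Things in the scene. Friction and masses are not known exactly. Their poses are not given: they have to be found in the camera images.
- box: grey tray of the organiser, fixed, open box its mouth leaning 25 degrees to the robot's right: outside 140 (x, level, away from the robot) x 140 (y, left, up the slope) x 57 mm (z, out of the mouth); walls 5 mm, 52 mm deep inside. Origin: centre of underside, 42 mm above the shelf. Door hinge line at box y = 70, z = 61 mm, hasp hinge line at y = -78, z = 69 mm.
- stud_foot (a point): foot of the copper stud, on the tray's inner floor, in its centre (box 0, 0, 5 mm); the stud stands along the box's z, 17 mm in diameter, 26 mm high, tapering to 8 mm over the last 10 mm
- stud_tip (a point): centre of the top of the copper stud (box 0, 0, 31 mm)
- cap: loose green plastic insulating cap, plain cylinder 36 mm in diameter, 38 mm high, standing mouth down on the shelf in one of four places, two on either side; bore 22 mm wide, 30 mm deep, open below. Origin: centre of the mouth (underside); z towards its closed top. Seated, its origin is at the stud foot and its top 14 mm below the tray rim
- door (a joint): angle of the light grey door, 0 = shut on the tray rim, grows as it opens up and over to the left, to 2.4 rad; starts open, stays where left (about 1 N at the edge). Hinged on the left (+y, upper) rim. Plate 140 (box x) x 140 x 8 mm. A steel staple (loop 23 mm wide along box x, 15 mm high) stands on its outer face, 106 mm from the hinge line, in the middle of box x
- door_hinge (a point): middle of the door's hinge line, which runs along the box's x (mid-thickness of the door)
- door_edge (a point): middle of the door's free edge, 140 mm from the hinge, mid-thickness
- hasp (a joint): angle of the steel hasp, 0 = flat over the shut door with the staple through its slot, grows as it opens to the right, to 2.4 rad; starts open, stays where left. Hinged on a bracket on the right (-y, lower) side of the tray; plate 40 (box x) x 95 x 4 mm, slot 36 to 48 mm from the hinge, red patch near its tip
- hasp_hinge (a point): middle of the hasp's hinge line, which runs along the box's x
- hasp_tip (a point): middle of the hasp's free end, 95 mm from its hinge
- torch: chrome torch lying on the shelf, 130 mm long (its x), 36 mm across; origin under its middle; leave it
- padlock: aluminium padlock standing on the shelf, 22 x 42 mm, 65 mm high with its shackle; origin centre of underside; leave it
- bulb: glass spare bulb in an open cardboard carton 56 x 56 x 45 mm, 80 mm high in all; origin centre of underside; leave it
There are look-alikes about, which are no part of the job. Of the things that look like the cap, take the one that is farthest to the robot's left at the start.

How it is judged:
By the outcome, as a careful person would: the job done as asked, in the order asked, and still so for the second after the job is handed in, with the robot touching nothing.
It also fails if it takes over 69 s, if anything falls off the work surface, if the arm or the gripper's body presses on something with over 40 N, if the wrist force passes 120 N, or if a joint passes its speed limit or range.

## Working session

There is one attempt and no reset: what is moved stays moved. The work goes in short steps, Python scripts to look and compute and a shell command to move; the robot and the scene stay as the last step left them, time stands still between calls to the robot, and variables do not carry over. Pictures are saved under pics/ and viewed, at most 10 in all, crops included, and the job is handed in when it is done.

```bash
mkdir -p pics; cat > h.py <<'E'
import numpy as np, cv2
from workcell import get_state, read_camera
from scipy.spatial.transform import Rotation as R
def snap(n):
    c=read_camera(n); np.savez(f'{n}.npz',**{k:np.array(v) for k,v in c.items()}); return c
def cloud(c):
    K=np.array(c['camera_matrix']);z=np.array(c['range_z']).astype(float)
    v,u=np.mgrid[:z.shape[0],:z.shape[1]]
    p=np.stack([(u-K[0,2])/K[0,0]*z,(v-K[1,2])/K[1,1]*z,z],-1)
    o=np.array(c['orientation'],float)
    M=o if o.shape==(3,3) else R.from_euler('xyz',o).as_matrix()
    w=p@M.T+np.array(c['eye']); w[z==0]=np.nan
    return w
E
ls; python3 - <<'E'
from h import *
for n in ('scene','top'):
    c=snap(n); print(n,c['eye'],c['orientation'],c['camera_matrix'])
    cv2.imwrite(f'pics/{n}0.png',cv2.resize(c['color'][:,:,::-1],(800,600),interpolation=cv2.INTER_CUBIC))
print(get_state())
E
```

```text
h.py
pics
scene [944.49331847 709.17710331 806.9394664 ] [-2.28240122 -0.01146928  2.613631  ] [[441.05806701   0.         280.49275021]
 [  0.         441.05806701 207.53993091]
 [  0.           0.           1.        ]]
top [ 295.49680635  -19.94307769 1478.14014046] [-2.99303001e+00 -1.25177145e-03 -1.57543524e+00] [[518.20459027   0.         280.48950542]
 [  0.         518.20459027 207.44451869]
 [  0.           0.           1.        ]]
{'time': 0.1, 'joints': array([ 1.04080105,  0.52192043, -0.03633233,  1.59995015,  0.0211817 ,
        1.02109876, -0.11278532]), 'joint_velocities': array([-0.00099035,  0.00033729, -0.00012516, -0.0017693 , -0.00145687,
        0.00043874, -0.00075932]), 'joint_efforts': array([ 4.39199503e-03, -9.28482485e+01,  1.98403940e+00, -3.70527112e+01,
        1.81015267e-02,  5.33662111e-03, -1.05932959e-04]), 'tool_pos': array([ 277.20285649, -559.84337281,  244.80469679]), 'tcp_rot': array([-3.14060143e+00,  5.14681463e-05,  4.59793672e-01]), 'ft_force': array([ 0.2381669 , -0.34243637, -0.42763491]), 'torque': array([ 0.00494259, -0.00861619, -0.0341019 ]), 'finger_force': 0.0, 'gripper_width': 0.9983766112046997}
```

View pics/scene0.png

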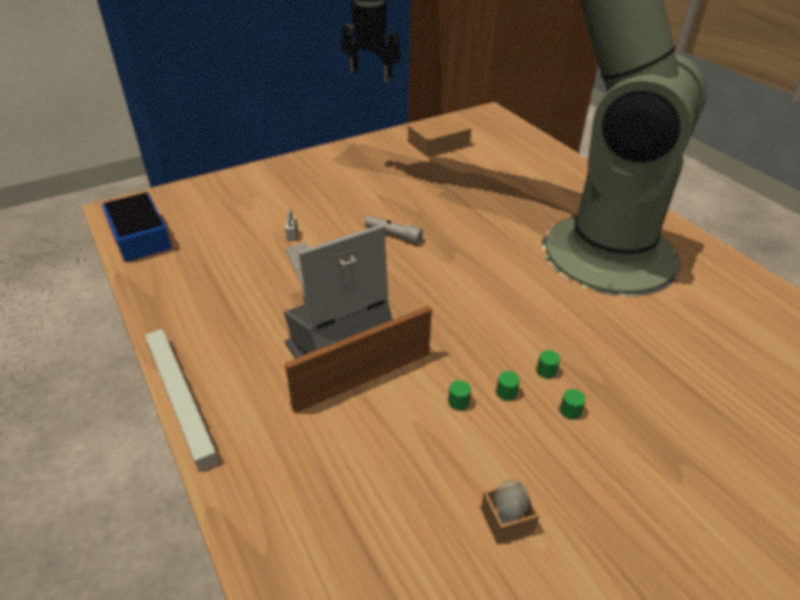

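View pics/top0.png

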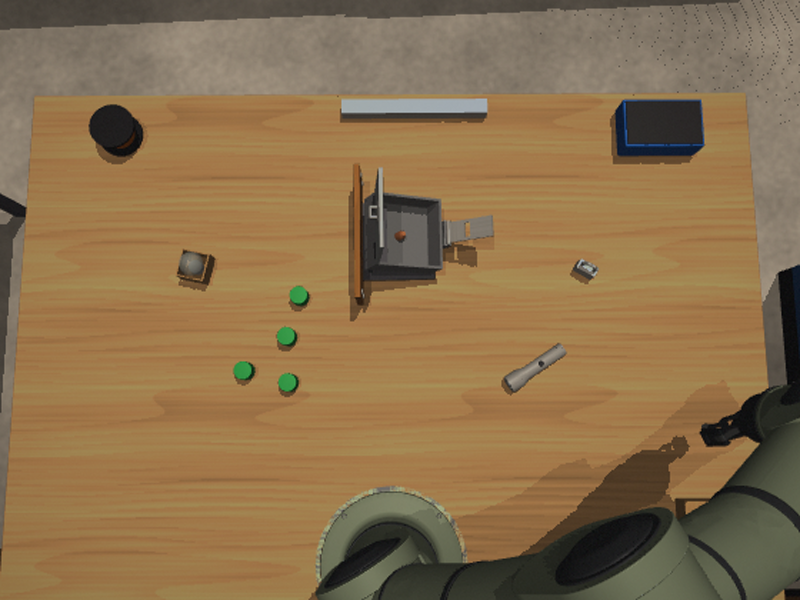

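The top view (800×600) shows four green caps. The one farthest left (+y) is at (243,371). The tray centre is near (405,232) with the stud at (401,236), the door stands near-vertical at (380,207), and the hasp is at (470,230). There is a brown board at x≈358 on the left of the tray. Next I'll measure all of these.

```bash
python3 - <<'E'
from h import *
t=dict(np.load('top.npz'));s=dict(np.load('scene.npz'))
np.set_printoptions(precision=1,suppress=True)
for n,c in(('top',t),('scene',s)):
    w=cloud(c);hsv=cv2.cvtColor(c['color'],cv2.COLOR_RGB2HSV)
    g=cv2.inRange(hsv,(45,120,50),(80,255,255))
    k,l,st,ce=cv2.connectedComponentsWithStats(g)
    for i in range(1,k):
        if st[i,4]>20:
            p=w[l==i];top=p[p[:,2]>np.nanmax(p[:,2])-4]
            print(n,ce[i]/0.7,st[i,4],np.nanmean(top,0), np.nanmax(p,0)-np.nanmin(p,0))
    def at(u,v): 
        u,v=int(u*.7),int(v*.7); return np.nanmedian(w[v-1:v+2,u-1:u+2].reshape(-1,3),0)
    pts={'top':dict(door_top_a=(380,170),door_top_b=(380,245),staple=(373,211),rimUR=(440,200),rimLR=(438,268),stud=(401,236),haspA=(450,243),haspB=(490,228),haspC=(478,220),haspD=(480,236),board1=(357,170),board2=(358,300),floor=(420,255),floor2=(420,215),table=(600,450),padlock=(585,268),bulb=(195,265),torch=(535,368)),
     'scene':dict(doorTL=(306,252),doorTR=(380,236),doorBL=(310,310),doorBR=(382,298),staple=(347,261),board1=(292,370),board2=(428,318),boardT=(350,350),hasp=(297,258))}[n]
    for k,q in pts.items(): print(n,k,at(*q))
# wide crops
a=t['color'][105:225,230:360][:,:,::-1]; cv2.imwrite('pics/topc.png',cv2.resize(a,None,fx=5,fy=5,interpolation=cv2.INTER_CUBIC))
E
```

```text
top [297.9 294.5] 126 [511.4 182.7  45.3] [34.8 32.3 27.5]
top [285.7 335.3] 132 [432.8 202.8  43.8] [37.5 34.  46. ]
top [242.7 369.7] 136 [373.  281.3  44.2] [33.5 34.3 33.7]
top [287.1 381.5] 137 [345.5 199.8  42.9] [34.8 34.9 48.3]
top door_top_a [696.2  11.8 267.3]
top door_top_b [564.4  11.8 268.8]
top staple [664.5  29.4 114.4]
top rimUR [ 700.8 -100.9   65.6]
top rimLR [563.1 -93.5  68.2]
top stud [626.7 -21.9  65.1]
top haspA [ 611.5 -118.7   75.1]
top haspB [ 628.6 -190.9  122.9]
top haspC [ 646.4 -168.5  110.6]
top haspD [ 614.7 -173.1  111.6]
top board1 [748.5  62.4 111.1]
top board2 [499.6  61.2  67.5]
top floor [597.4 -61.7  27. ]
top floor2 [679.7 -62.5  25.6]
top table [ 210.7 -412.3   -0.4]
top padlock [ 567.8 -386.7   39.5]
top bulb [569.5 375.6  75.9]
top torch [ 371.4 -282.4   31.1]
scene [547.9 363.1] 223 [347.1 201.9  38.7] [35.2 34.5 35.8]
scene [507.4 384.8] 240 [438.1 206.3  38.3] [35.7 33.7 38. ]
scene [458.9 394.1] 240 [518.8 184.   38.4] [33.3 34.2 37.9]
scene [572.1 403.2] 259 [371.8 288.9  38.6] [34.6 35.  37.3]
scene doorTL [691.1  16.  264.6]
scene doorTR [569.6  16.9 250. ]
scene doorBL [697.9  26.1 161.8]
scene doorBR [573.8  26.6 136.6]
scene staple [633.   21.3 231.2]
scene board1 [753.5  69.3  99.4]
scene board2 [509.3  66.5  93.4]
scene boardT [656.4  68.   95.6]
scene hasp [ 641.8 -171.2  112. ]
```

View pics/topc.png

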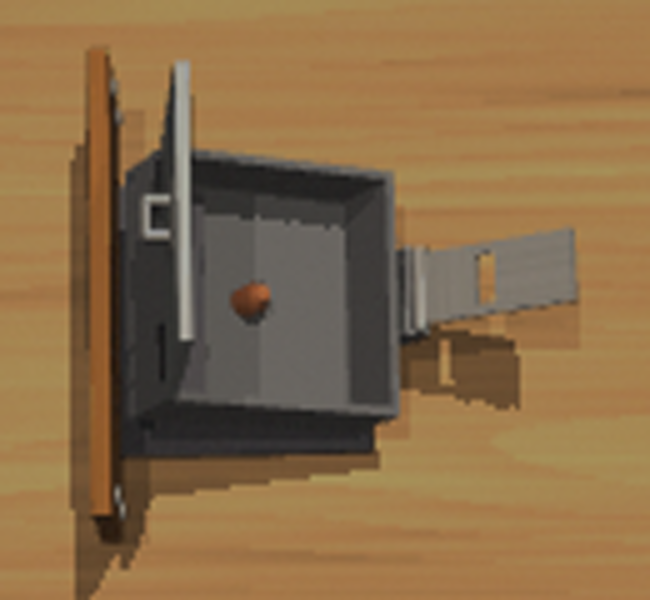

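The zoomed crop shows the tray, with the door standing at 110° or so, the staple at (157,215), the copper stud tip at (250,297), and the hasp open to the right with its tip at (575,265). I'll fit the model to both point clouds.

```bash
cat >> h.py <<'E'
from scipy.optimize import least_squares
RB=lambda yaw:(R.from_euler('z',yaw)*R.from_euler('x',25,degrees=True)).as_matrix()
def sdf(p,c,h):
    q=np.abs(p-c)-h; return np.linalg.norm(np.maximum(q,0),axis=1)+np.minimum(q.max(1),0)
def model(w,P):
    x0,y0,z0,yaw,d,a=P
    b=(w-np.array([x0,y0,z0]))@RB(yaw); D=[]
    for c,h in (((0,0,2.5),(70,70,2.5)),((67.5,0,28.5),(2.5,70,28.5)),((-67.5,0,28.5),(2.5,70,28.5)),((0,67.5,28.5),(70,2.5,28.5)),((0,-67.5,28.5),(70,2.5,28.5)),((0,0,15),(6,6,13))):
        D.append(sdf(b,np.array(c),np.array(h)))
    # door: rotate about x at hinge so it becomes shut
    for ang,hy,hz,s,L,t,wd in((d,70,61,-1,140,4,70),(a,-78,69,1,95,2,20)):
        q=b-np.array([0,hy,hz]); q=q@R.from_euler('x',ang*(-1 if s<0 else 1)).as_matrix()
        D.append(sdf(q,np.array([0,s*L/2,0]),np.array([wd,L/2,t])))
    return np.min(np.abs(D),0)
def fit(w,P0=(632,-10,42,0,1.92,2.14),free=range(6)):
    p=w.reshape(-1,3);p=p[np.isfinite(p).all(1)]
    P=np.array(P0,float); free=list(free)
    for tol in (25,12,8):
        q=p[(abs(p[:,0]-632)<95)&(p[:,1]<48)&(p[:,1]>-215)&(p[:,2]>25)]; q=q[model(q,P)<tol]
        sc=np.array([10,10,10,.1,.1,.1])[free]
        def f(x):
            Q=P.copy();Q[free]+=x*sc;return model(q,Q)
        r=least_squares(f,np.zeros(len(free)),loss='soft_l1',f_scale=2,diff_step=1e-3); P[free]+=r.x*sc
    return P,len(q),np.median(f(r.x*0) if 0 else model(q,P))
E
python3 - <<'E'
from h import *
np.set_printoptions(precision=3,suppress=True)
for n in('top','scene'):
    c=dict(np.load(n+'.npz'));w=cloud(c)
    print(n,*fit(w)); print('   z fixed',*fit(w,free=[0,1,3,4,5]))
    hsv=cv2.cvtColor(c['color'],cv2.COLOR_RGB2HSV)
    z=w[:,:,2]; m=(abs(w[:,:,0]-373)<60)&(abs(w[:,:,1]-285)<60)
    print(' table z',np.nanmedian(z[m]))
    g=cv2.inRange(hsv,(45,120,50),(80,255,255))>0; g&=m
    K=c['camera_matrix'];o=c['orientation'];M=o if o.shape==(3,3) else R.from_euler('xyz',o).as_matrix()
    # bright top face
    V=hsv[:,:,2].astype(float);vv=V[g];th=(vv.min()+vv.max())/2
    gt=g&(V>th); v,u=np.nonzero(gt)
    for nm,(a,b_) in (('top',(u,v)),('all',np.nonzero(g)[::-1])):
        d=M@np.array([(a.mean()-K[0,2])/K[0,0],(b_.mean()-K[1,2])/K[1,1],1]); e=c['eye']
        print(' cap',nm,e+d*((38-e[2])/d[2]),len(a))
    bm=(w[:,:,1]>52)&(w[:,:,1]<85)&(abs(w[:,:,0]-632)<150)&(z>30); q=w[bm]; print(' board',np.nanpercentile(q,[1,50,99],axis=0))
E
```

```text
top [630.383 -16.031  45.86    0.013   1.934   2.125] 3267 1.0027841391324586
   z fixed [630.344 -15.327  42.      0.01    1.93    2.084] 3218 1.1100027477683407
 table z 1.3923395456931758
 cap top [369.046 285.424  38.   ] 122
 cap all [368.699 284.169  38.   ] 136
 board [[499.321  53.406  33.252]
 [621.755  58.955 109.717]
 [754.773  68.022 117.049]]
scene [631.555 -13.53   41.632   0.014   1.923   2.114] 4670 0.836730269411142
   z fixed [631.544 -13.607  42.      0.014   1.924   2.117] 4671 0.8384406571926659
 table z -0.16253013218874912
 cap top [371.757 288.865  38.   ] 131
 cap all [382.673 297.022  38.   ] 259
 board [[504.816  57.945  30.958]
 [642.331  67.895  77.327]
 [760.054  71.654 111.372]]
```

```bash
cat >> h.py <<'E'
def plan(targets,start=None,g=1):
    """targets: list of (pos,Rmat,nrows); prints rows, shift in axes before the turn"""
    s=get_state()
    p=np.array(s['tool_pos']);r=R.from_euler('xyz',s['tcp_rot'])
    if start: p,r=np.array(start[0],float),start[1]
    for P,T,n in targets:
        P=np.array(P,float);T=r if T is None else T; rv=(r.inv()*T).as_rotvec(degrees=True)/n; dp=(P-p)/n
        for i in range(n):
            sh=r.inv().apply(dp)/1000
            print([round(float(x),1) for x in rv]+[round(float(x),4) for x in sh]+[g], f'|{np.linalg.norm(rv):.1f}deg {np.linalg.norm(dp):.0f}mm')
            r=r*R.from_rotvec(rv,degrees=True);p=p+dp
    print('end',p,r.as_euler('xyz'))
DOWN=R.from_matrix(np.array([[0,1,0],[1,0,0],[0,0,-1.]]))
BX=np.array([631.,-14.3,42]);YAW=.012
BR=R.from_matrix(RB(YAW))
TILT=R.from_matrix(RB(YAW)@np.array([[0,1,0],[1,0,0],[0,0,-1.]]))
def st():
    s=get_state();print(round(s['time'],2),np.round(s['tool_pos'],1),np.round(s['tcp_rot'],3),'F',np.round(s['ft_force'],1),'w',round(s['gripper_width'],3),'ff',round(s['finger_force'],1),'j',np.round(s['joints'],2))
def world(b): return BX+BR.apply(b)
E
python3 - <<'E'
from h import *
plan([((480,-300,330),DOWN,6),((500,0,340),None,5),((420,200,300),None,4),((370.5,287,120),None,4),((370.5,287,25),None,2)])
E
```

```text
[-0.0, -0.0, -10.6, 0.0495, -0.0238, -0.0142, 1] |10.6deg 57mm
[-0.0, -0.0, -10.6, 0.053, -0.0143, -0.0142, 1] |10.6deg 57mm
[-0.0, -0.0, -10.6, 0.0548, -0.0043, -0.0142, 1] |10.6deg 57mm
[-0.0, -0.0, -10.6, 0.0546, 0.0059, -0.0142, 1] |10.6deg 57mm
[-0.0, -0.0, -10.6, 0.0526, 0.0158, -0.0142, 1] |10.6deg 57mm
[-0.0, -0.0, -10.6, 0.0488, 0.0252, -0.0142, 1] |10.6deg 57mm
[0.0, 0.0, 0.0, 0.06, 0.004, -0.002, 1] |0.0deg 60mm
[0.0, 0.0, 0.0, 0.06, 0.004, -0.002, 1] |0.0deg 60mm
[0.0, 0.0, 0.0, 0.06, 0.004, -0.002, 1] |0.0deg 60mm
[0.0, 0.0, 0.0, 0.06, 0.004, -0.002, 1] |0.0deg 60mm
[0.0, 0.0, 0.0, 0.06, 0.004, -0.002, 1] |0.0deg 60mm
[0.0, 0.0, 0.0, 0.05, -0.02, 0.01, 1] |0.0deg 55mm
[0.0, 0.0, 0.0, 0.05, -0.02, 0.01, 1] |0.0deg 55mm
[0.0, 0.0, 0.0, 0.05, -0.02, 0.01, 1] |0.0deg 55mm
[0.0, 0.0, 0.0, 0.05, -0.02, 0.01, 1] |0.0deg 55mm
[0.0, 0.0, 0.0, 0.0218, -0.0124, 0.045, 1] |0.0deg 51mm
[0.0, 0.0, 0.0, 0.0218, -0.0124, 0.045, 1] |0.0deg 51mm
[0.0, 0.0, 0.0, 0.0218, -0.0124, 0.045, 1] |0.0deg 51mm
[0.0, 0.0, 0.0, 0.0218, -0.0124, 0.045, 1] |0.0deg 51mm
[0.0, 0.0, 0.0, -0.0, 0.0, 0.0475, 1] |0.0deg 48mm
[0.0, 0.0, 0.0, -0.0, 0.0, 0.0475, 1] |0.0deg 48mm
end [370.5 287.   25. ] [3.14159265 0.         1.57079633]
```

```bash
python3 -m crank '[[0,0,-10.6,0.049,-0.024,-0.014,1],[0,0,-10.6,0.053,-0.014,-0.014,1],[0,0,-10.6,0.055,-0.004,-0.014,1],[0,0,-10.6,0.055,0.006,-0.014,1],[0,0,-10.6,0.053,0.016,-0.014,1]]' 40
python3 -m crank '[[0,0,-10.6,0.049,0.025,-0.014,1],[0,0,0,0.06,0.004,-0.002,1],[0,0,0,0.06,0.004,-0.002,1],[0,0,0,0.06,0.004,-0.002,1],[0,0,0,0,0,0,1]]'
python3 -c "
from h import *
st();plan([((500,0,340),DOWN,2),((420,200,300),None,4),((370.5,287,120),None,4)])"
```

```text
time: 0.72
tool_pos: [447.7, -341.8, 315.6]
tcp_rot: [-3.141, 0.0, 1.391]
ft_force: [-1.2, -0.6, 0.5]
gripper_width: 1.001
finger_force: 0.0
time: 1.35
tool_pos: [493.1, -115.5, 335.7]
tcp_rot: [3.141, -0.001, 1.576]
ft_force: [0.8, -0.4, -0.2]
gripper_width: 0.998
finger_force: 0.0
1.35 [ 493.1 -115.5  335.7] [ 3.141e+00 -1.000e-03  1.576e+00] F [ 0.8 -0.4 -0.2] w 0.998 ff 0.0 j [ 0.49  0.27 -0.47  1.77  0.13  1.14 -0.01]
[0.0, -0.0, 0.2, 0.0577, 0.0038, -0.0021, 1] |0.2deg 58mm
[0.0, -0.0, 0.2, 0.0577, 0.0036, -0.0021, 1] |0.2deg 58mm
[0.0, 0.0, 0.0, 0.05, -0.02, 0.01, 1] |0.0deg 55mm
[0.0, 0.0, 0.0, 0.05, -0.02, 0.01, 1] |0.0deg 55mm
[0.0, 0.0, 0.0, 0.05, -0.02, 0.01, 1] |0.0deg 55mm
[0.0, 0.0, 0.0, 0.05, -0.02, 0.01, 1] |0.0deg 55mm
[0.0, 0.0, 0.0, 0.0218, -0.0124, 0.045, 1] |0.0deg 51mm
[0.0, 0.0, 0.0, 0.0218, -0.0124, 0.045, 1] |0.0deg 51mm
[0.0, 0.0, 0.0, 0.0218, -0.0124, 0.045, 1] |0.0deg 51mm
[0.0, 0.0, 0.0, 0.0218, -0.0124, 0.045, 1] |0.0deg 51mm
end [370.5 287.  120. ] [-3.14159265  0.          1.57079633]
```

```bash
python3 -m crank '[[0,0,0.4,0.058,0.004,-0.002,1],[0,0,0,0.058,0.004,-0.002,1],[0,0,0,0.05,-0.02,0.01,1],[0,0,0,0.05,-0.02,0.01,1],[0,0,0,0.05,-0.02,0.01,1]]'
python3 -m crank '[[0,0,0,0.05,-0.02,0.01,1],[0,0,0,0.022,-0.0125,0.045,1],[0,0,0,0.022,-0.0125,0.045,1],[0,0,0,0.022,-0.0125,0.045,1],[0,0,0,0.0,0,0,1]]'
python3 -c "
from h import *
st();plan([((370.5,287,120),DOWN,1),((370.5,287,31),None,3)])"
```

```text
time: 1.98
tool_pos: [441.9, 147.4, 308.9]
tcp_rot: [-3.142, 0.0, 1.562]
ft_force: [1.2, 0.3, 0.2]
gripper_width: 0.999
finger_force: 0.0
time: 2.6
tool_pos: [384.0, 263.2, 161.8]
tcp_rot: [-3.137, 0.002, 1.566]
ft_force: [0.8, 0.2, 0.4]
gripper_width: 0.999
finger_force: 0.0
2.6 [384.  263.2 161.8] [-3.137e+00  2.000e-03  1.566e+00] F [0.8 0.2 0.4] w 0.999 ff 0.0 j [-0.25  0.45 -0.61  2.06  0.38  0.74 -1.1 ]
[-0.3, 0.1, -0.3, 0.0238, -0.0135, 0.0419, 1] |0.4deg 50mm
[0.0, 0.0, 0.0, -0.0, 0.0, 0.0297, 1] |0.0deg 30mm
[0.0, 0.0, 0.0, -0.0, 0.0, 0.0297, 1] |0.0deg 30mm
[0.0, 0.0, 0.0, -0.0, 0.0, 0.0297, 1] |0.0deg 30mm
end [370.5 287.   31. ] [-3.14159265  0.          1.57079633]
```

```bash
python3 -m crank '[[-0.3,0.1,-0.3,0.0238,-0.0135,0.042,1],[0,0,0,0,0,0.03,1],[0,0,0,0,0,0.03,1],[0,0,0,0,0,0.034,1],[0,0,0,0,0,0,1]]'
python3 -m crank '[[0,0,0,0,0,0,0],[0,0,0,0,0,0,-0.5],[0,0,0,0,0,0,-0.8],[0,0,0,0,0,0,-0.8],[0,0,0,0,0,0,-0.8]]' 40
python3 -c "
from h import *
st()"
```

```text
time: 3.22
tool_pos: [373.3, 286.1, 27.7]
tcp_rot: [3.138, 0.0, 1.567]
ft_force: [-0.3, 0.2, 1.6]
gripper_width: 1.002
finger_force: 0.0
time: 3.85
tool_pos: [373.8, 287.3, 29.4]
tcp_rot: [3.135, -0.002, 1.568]
ft_force: [-0.1, -2.6, 18.1]
gripper_width: 0.408
finger_force: 38.0
3.85 [373.8 287.3  29.4] [ 3.135e+00 -2.000e-03  1.568e+00] F [-0.1 -2.6 18.1] w 0.408 ff 38.0 j [-0.47  0.68 -0.41  2.12  0.63  0.45 -1.38]
```

```bash
python3 -m crank '[[0,0,0,0,0,-0.01,-0.8],[0,0,0,0,0,-0.03,-0.8],[0,0,0,0,0,-0.06,-0.8],[0,0,0,0,0,-0.06,-0.8],[0,0,0,0,0,-0.06,-0.8]]' 40
python3 -c "
from h import *
st();B=world
plan([((374,287,345),DOWN,2),((480,180,350),None,3),((631,0,350),None,4),(B((0,0,320)),TILT,3),(B((0,0,100)),None,4)],g=-0.8)"
```

```text
time: 4.47
tool_pos: [371.4, 286.4, 251.0]
tcp_rot: [3.136, -0.002, 1.568]
ft_force: [1.2, -0.0, -0.5]
gripper_width: 0.401
finger_force: 40.1
4.47 [371.4 286.4 251. ] [ 3.136e+00 -2.000e-03  1.568e+00] F [ 1.2 -0.  -0.5] w 0.401 ff 40.1 j [-0.22  0.33 -0.7   1.97  0.27  0.93 -1.05]
[0.2, -0.1, -0.1, 0.0004, 0.0015, -0.047, -0.8] |0.2deg 47mm
[0.2, -0.1, -0.1, 0.0003, 0.0014, -0.047, -0.8] |0.2deg 47mm
[0.0, 0.0, 0.0, -0.0357, 0.0353, -0.0017, -0.8] |0.0deg 50mm
[0.0, 0.0, 0.0, -0.0357, 0.0353, -0.0017, -0.8] |0.0deg 50mm
[0.0, 0.0, 0.0, -0.0357, 0.0353, -0.0017, -0.8] |0.0deg 50mm
[0.0, 0.0, 0.0, -0.045, 0.0378, 0.0, -0.8] |0.0deg 59mm
[0.0, 0.0, 0.0, -0.045, 0.0378, 0.0, -0.8] |0.0deg 59mm
[0.0, 0.0, 0.0, -0.045, 0.0378, 0.0, -0.8] |0.0deg 59mm
[0.0, 0.0, 0.0, -0.045, 0.0378, 0.0, -0.8] |0.0deg 59mm
[0.0, 8.3, -0.2, -0.0498, 0.0005, 0.006, -0.8] |8.3deg 50mm
[0.0, 8.3, -0.2, -0.0502, 0.0003, -0.0013, -0.8] |8.3deg 50mm
[0.0, 8.3, -0.2, -0.0495, 0.0001, -0.0086, -0.8] |8.3deg 50mm
[0.0, 0.0, 0.0, 0.0, -0.0, 0.055, -0.8] |0.0deg 55mm
[0.0, 0.0, 0.0, 0.0, -0.0, 0.055, -0.8] |0.0deg 55mm
[0.0, 0.0, 0.0, 0.0, -0.0, 0.055, -0.8] |0.0deg 55mm
[0.0, 0.0, 0.0, 0.0, -0.0, 0.055, -0.8] |0.0deg 55mm
end [631.50712974 -56.55878336 132.6307787 ] [-3.14159265 -0.43633231  1.58279633]
```

```bash
python3 -m crank '[[0.2,0,0,0,0.002,-0.05,-0.8],[0.2,0,0,0,0.001,-0.047,-0.8],[0,0,0,-0.036,0.035,-0.002,-0.8],[0,0,0,-0.036,0.035,-0.002,-0.8],[0,0,0,-0.036,0.035,-0.002,-0.8]]' 40
python3 -m crank '[[0,0,0,-0.045,0.038,0,-0.8],[0,0,0,-0.045,0.038,0,-0.8],[0,0,0,-0.045,0.038,0,-0.8],[0,0,0,-0.045,0.038,0,-0.8],[0,8.3,-0.2,-0.05,0,0.006,-0.8]]'
python3 -m crank '[[0,8.3,-0.2,-0.05,0,-0.001,-0.8],[0,8.3,-0.2,-0.05,0,-0.009,-0.8],[0,0,0,0,0,0,-0.8],[0,0,0,0,0,0,-0.8]]'
python3 - <<'E'
from h import *
st()
plan([(world((0,0,200)),TILT,3),(world((0,0,100)),TILT,3)],g=-0.8)
for n in('scene','top'):
    c=snap(n);w=cloud(c)
    a=c['color'][0:300,100:400] if n=='scene' else c['color'][80:240,200:380]
    cv2.imwrite(f'pics/h_{n}.png',cv2.resize(a[:,:,::-1],None,fx=2.5,fy=2.5,interpolation=cv2.INTER_CUBIC)[:600,:800])
    hsv=cv2.cvtColor(c['color'],cv2.COLOR_RGB2HSV)
    g=(cv2.inRange(hsv,(45,120,30),(80,255,255))>0)&(w[:,:,2]>150); q=w[g]; b=TILT.inv().apply(q-get_state()['tool_pos'])
    print(n,len(q),'in tool',np.nanpercentile(b,[2,50,98],axis=0))
E
```

```text
time: 5.1
tool_pos: [479.8, 176.9, 351.9]
tcp_rot: [-3.141, -0.002, 1.569]
ft_force: [0.2, 1.5, -0.5]
gripper_width: 0.403
finger_force: 40.1
time: 5.72
tool_pos: [632.1, -49.7, 344.8]
tcp_rot: [3.141, -0.151, 1.578]
ft_force: [0.6, -0.0, -1.3]
gripper_width: 0.406
finger_force: 40.1
time: 6.22
tool_pos: [630.6, -152.2, 332.6]
tcp_rot: [3.141, -0.437, 1.578]
ft_force: [0.8, 2.0, 0.2]
gripper_width: 0.405
finger_force: 40.1
6.22 [ 630.6 -152.2  332.6] [ 3.141 -0.437  1.578] F [0.8 2.  0.2] w 0.405 ff 40.1 j [ 0.69  0.65 -0.61  1.3  -0.08  1.36  0.19]
[0.0, -0.0, -0.1, 0.0007, 0.0006, 0.0405, -0.8] |0.1deg 41mm
[0.0, -0.0, -0.1, 0.0007, 0.0006, 0.0405, -0.8] |0.1deg 41mm
[0.0, -0.0, -0.1, 0.0007, 0.0006, 0.0405, -0.8] |0.1deg 41mm
[0.0, -0.0, 0.0, -0.0, -0.0, 0.0333, -0.8] |0.0deg 33mm
[0.0, -0.0, 0.0, -0.0, -0.0, 0.0333, -0.8] |0.0deg 33mm
[0.0, -0.0, 0.0, -0.0, -0.0, 0.0333, -0.8] |0.0deg 33mm
end [631.50712974 -56.55878336 132.6307787 ] [-3.14159265 -0.43633231  1.58279633]
scene 228 in tool [[ -5.96798299 -14.18256988  -7.95027408]
 [ 13.59661228   3.82041172   8.2656441 ]
 [ 18.29621474  16.61923077  26.75772454]]
top 237 in tool [[-12.14282277 -16.63988126 -14.05201609]
 [  9.03923244  -1.82485855  -7.77653229]
 [ 16.887251    15.94514875  24.13577107]]
```

View pics/h_scene.png

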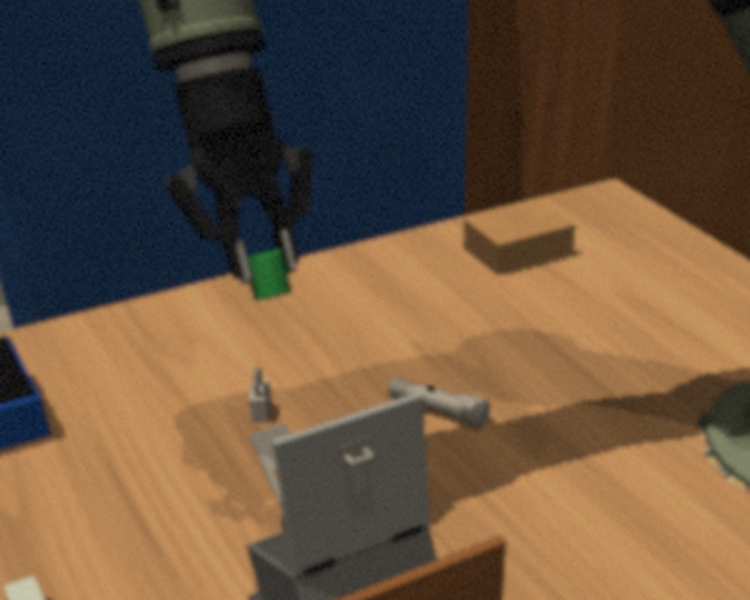

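The crop shows the cap held upright between the pads at (270,275), aligned with the tool and its mouth forward. I'll descend along the tray's axis.

```bash
python3 -m crank '[[0,0,-0.3,0.002,0.002,0.04,-0.8],[0,0,0,0,0,0.04,-0.8],[0,0,0,0,0,0.04,-0.8],[0,0,0,0,0,0.05,-0.8],[0,0,0,0,0,0.04,-0.8]]' 40
python3 -m crank '[[0,0,0,0,0,0.03,-0.8],[0,0,0,0,0,0.01,-0.8],[0,0,0,0,0,0,-0.8],[0,0,0,0,0,0,-0.8]]'
python3 -c "
from h import *
st();print('box',BR.inv().apply(get_state()['tool_pos']-BX))
plan([(world((0,0,70)),TILT,1)])"
```

```text
time: 6.95
tool_pos: [632.1, -59.0, 142.2]
tcp_rot: [3.138, -0.436, 1.588]
ft_force: [1.3, -1.0, -0.1]
gripper_width: 0.407
finger_force: 40.1
time: 7.45
tool_pos: [632.9, -45.2, 107.8]
tcp_rot: [3.137, -0.436, 1.585]
ft_force: [0.8, 0.3, 0.0]
gripper_width: 0.407
finger_force: 40.1
7.45 [632.9 -45.2 107.8] [ 3.137 -0.436  1.585] F [0.8 0.3 0. ] w 0.407 ff 40.1 j [ 0.55  0.84 -0.59  1.6  -0.01  0.85  0.14]
box [ 1.52615097 -0.2462271  72.68465242]
[0.2, 0.0, 0.1, 0.0003, -0.0015, 0.0027, 1] |0.3deg 3mm
end [631.35499082 -43.88114835 105.44154509] [ 3.14159265 -0.43633231  1.58279633]
```

```bash
python3 -m crank '[[0.2,0,0,0,-0.0015,0.006,-0.8],[0,0,0,0,0,0.005,-0.8],[0,0,0,0,0,0.005,-0.8],[0,0,0,0,0,0,-0.8]]' 40
python3 -m crank '[[0,0,0,0,0,0.006,-0.8],[0,0,0,0,0,0.006,-0.8],[0,0,0,0,0,0,-0.8]]'
python3 -c "
from h import *
st();print('box',BR.inv().apply(get_state()['tool_pos']-BX))"
```

```text
time: 7.95
tool_pos: [630.4, -37.8, 91.6]
tcp_rot: [-3.14, -0.437, 1.584]
ft_force: [-1.0, 0.3, -0.5]
gripper_width: 0.408
finger_force: 40.1
time: 8.32
tool_pos: [630.3, -32.6, 80.6]
tcp_rot: [-3.14, -0.437, 1.584]
ft_force: [0.0, 0.5, 0.3]
gripper_width: 0.402
finger_force: 40.1
8.32 [630.3 -32.6  80.6] [-3.14  -0.437  1.584] F [0.  0.5 0.3] w 0.402 ff 40.1 j [ 0.53  0.87 -0.58  1.62 -0.    0.8   0.13]
box [-0.92715557 -0.24398389 42.68244947]
```

```bash
python3 -m crank '[[0,0,0,0,0,0.004,-0.8],[0,0,0,0,0,0.003,-0.8],[0,0,0,0,0,0,-0.8]]' 40
python3 -m crank '[[0,0,0,0,0,0.003,-0.8],[0,0,0,0,0,0,-0.8]]'
python3 -c "
from h import *
st();print('box',BR.inv().apply(get_state()['tool_pos']-BX))"
```

```text
time: 8.7
tool_pos: [630.4, -29.8, 74.6]
tcp_rot: [-3.141, -0.436, 1.584]
ft_force: [-0.8, -0.1, -0.4]
gripper_width: 0.408
finger_force: 40.1
time: 8.95
tool_pos: [630.7, -29.3, 72.9]
tcp_rot: [3.142, -0.436, 1.584]
ft_force: [-5.4, -5.9, 15.3]
gripper_width: 0.405
finger_force: 41.5
8.95 [630.7 -29.3  72.9] [ 3.142 -0.436  1.584] F [-5.4 -5.9 15.3] w 0.405 ff 41.5 j [ 0.52  0.88 -0.58  1.62  0.    0.79  0.13]
box [-0.45265504 -0.50173455 34.29087696]
```

```bash
python3 -m crank '[[0,0,0,0,0,0.002,-0.8],[0,0,0,0,0,0,-0.8],[0,0,0,0,0,-0.002,0.3],[0,0,0,0,0,0,0.3],[0,0,0,0,0,0,0.3]]' 40
python3 -m crank '[[0,0,0,0,0,-0.01,0.3],[0,0,0,0,0,-0.03,0.3],[0,0,0,0,0,-0.05,0.3],[0,0,0,0,0,-0.06,0],[0,0,0,0,0,-0.06,-0.5]]'
python3 -m crank '[[0,0,0,0,0,-0.06,-1],[0,0,0,0,0,-0.04,-1],[0,0,0,0,0,0,-1]]'
python3 - <<'E'
from h import *
st()
np.set_printoptions(precision=1,suppress=True)
for n in('scene','top'):
    c=snap(n);w=cloud(c)
    hsv=cv2.cvtColor(c['color'],cv2.COLOR_RGB2HSV)
    b=(w-BX)@BR.as_matrix()
    g=(cv2.inRange(hsv,(45,120,30),(80,255,255))>0)&(abs(b[:,:,0])<60)&(abs(b[:,:,1])<60);q=b[g]
    print(n,len(q),np.nanpercentile(q,[2,25,50,75,98],axis=0) if len(q) else '')
    rim=(abs(b[:,:,0])<60)&(abs(b[:,:,1]+67.5)<2)&(b[:,:,2]>45); print(' rim',np.nanmedian(b[rim][:,2]))
    print(fit(w,free=[4,5]))
c=dict(np.load('top.npz'));a=c['color'][90:240,200:400]
cv2.imwrite('pics/t2.png',cv2.resize(a[:,:,::-1],None,fx=4,fy=4,interpolation=cv2.INTER_CUBIC))
E
```

```text
time: 9.57
tool_pos: [630.4, -28.6, 71.8]
tcp_rot: [-3.141, -0.436, 1.584]
ft_force: [-0.1, -0.3, 0.4]
gripper_width: 0.651
finger_force: 0.0
time: 10.2
tool_pos: [631.5, -118.5, 264.8]
tcp_rot: [-3.141, -0.436, 1.584]
ft_force: [0.3, -0.0, -1.3]
gripper_width: 0.298
finger_force: 0.0
time: 10.58
tool_pos: [633.0, -161.3, 356.1]
tcp_rot: [3.138, -0.434, 1.584]
ft_force: [0.7, 0.0, -0.7]
gripper_width: 0.001
finger_force: 0.0
10.57 [ 633.  -161.3  356.1] [ 3.138 -0.434  1.584] F [ 0.7  0.  -0.7] w 0.001 ff 0.0 j [ 0.69  0.64 -0.61  1.25 -0.08  1.42  0.19]
scene 0 
 rim 51.73988325238431
(array([632. , -10. ,  42. ,   0. ,   1.9,   2.1]), 4669, np.float64(1.3073894540354698))
top 176 [[-18.5 -15.8  13.2]
 [-11.7  -4.2  32.2]
 [ -4.1   5.1  42.8]
 [  3.7  12.7  45.4]
 [ 13.6  16.6  49.2]]
 rim 57.415433891386044
(array([632. , -10. ,  42. ,   0. ,   1.9,   2.1]), 2999, np.float64(1.5893708654195962))
```

View pics/t2.png

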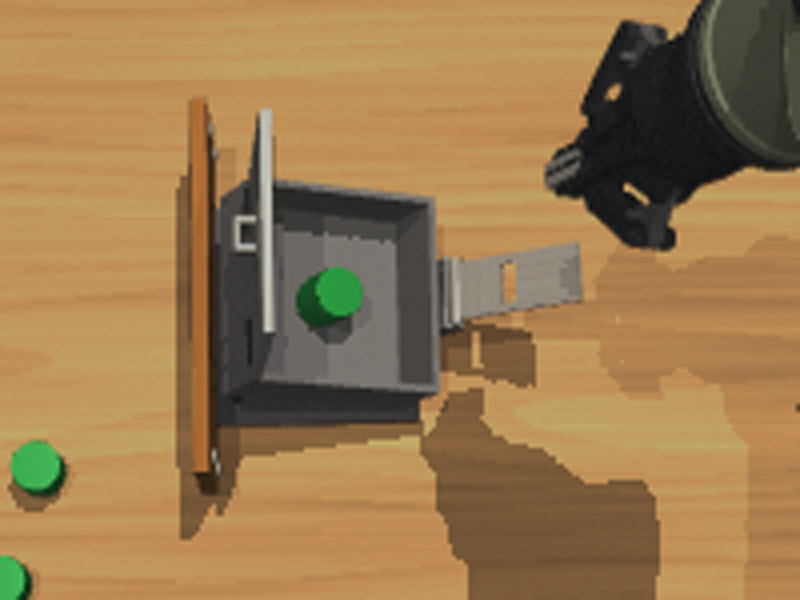

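The cap sits on the stud at crop (338,293), standing upright below the rim, and the gripper is clear of it. Next I'll plan the door swing.

```bash
cat >> h.py <<'E'
def doorpt(th,r=100,bx=-45,press=2):
    d=np.array([0,-np.cos(th),np.sin(th)]);n=np.array([0,np.sin(th),np.cos(th)])
    nw=BR.apply(n);
    tip=world(np.array([bx,70,61])+r*d+n*(4-press))+nw*11*abs(nw[1])
    return tip+[0,0,14]
E
python3 - <<'E'
from h import *
st()
D=R.from_matrix(R.from_euler('z',YAW).as_matrix()@DOWN.as_matrix())
p0=doorpt(1.925,press=-14)
print('start',p0)
T=[(p0*[1,1,0]+[0,0,345],D,4),(p0,None,3)]
for th in np.linspace(1.9,0.0,20): T.append((doorpt(th),None,1))
plan(T,g=-1)
for th in (1.925,1,0): print(th,doorpt(th))
E
```

```text
10.68 [ 632.2 -159.6  352.9] [-3.141 -0.436  1.584] F [ 0.5  0.7 -1.2] w -0.001 ff 0.0 j [ 0.69  0.64 -0.62  1.26 -0.08  1.41  0.19]
start [585.30338425  43.47852245 242.9069347 ]
[-0.0, -6.2, 0.0, 0.0453, -0.011, 0.0233, -1] |6.2deg 52mm
[-0.0, -6.2, 0.0, 0.0476, -0.011, 0.0182, -1] |6.2deg 52mm
[-0.0, -6.2, 0.0, 0.0493, -0.0111, 0.013, -1] |6.2deg 52mm
[-0.0, -6.2, 0.0, 0.0504, -0.0111, 0.0075, -1] |6.2deg 52mm
[0.0, 0.0, 0.0, 0.0, 0.0, 0.034, -1] |0.0deg 34mm
[0.0, 0.0, 0.0, 0.0, 0.0, 0.034, -1] |0.0deg 34mm
[0.0, 0.0, 0.0, 0.0, 0.0, 0.034, -1] |0.0deg 34mm
[0.0, 0.0, 0.0, -0.0185, 0.0, 0.0012, -1] |0.0deg 19mm
[0.0, 0.0, 0.0, -0.0102, -0.0, 0.0003, -1] |0.0deg 10mm
[0.0, 0.0, 0.0, -0.0103, -0.0, 0.0014, -1] |0.0deg 10mm
[0.0, 0.0, 0.0, -0.0102, 0.0, 0.0025, -1] |0.0deg 10mm
[0.0, 0.0, 0.0, -0.0099, -0.0, 0.0036, -1] |0.0deg 11mm
[0.0, 0.0, 0.0, -0.0096, 0.0, 0.0046, -1] |0.0deg 11mm
[0.0, 0.0, 0.0, -0.0091, -0.0, 0.0057, -1] |0.0deg 11mm
[0.0, 0.0, 0.0, -0.0085, 0.0, 0.0067, -1] |0.0deg 11mm
[0.0, 0.0, 0.0, -0.0078, -0.0, 0.0076, -1] |0.0deg 11mm
[0.0, 0.0, 0.0, -0.007, 0.0, 0.0084, -1] |0.0deg 11mm
[0.0, 0.0, 0.0, -0.006, 0.0, 0.0092, -1] |0.0deg 11mm
[0.0, 0.0, 0.0, -0.005, -0.0, 0.0098, -1] |0.0deg 11mm
[0.0, 0.0, 0.0, -0.0039, 0.0, 0.0103, -1] |0.0deg 11mm
[0.0, 0.0, 0.0, -0.0028, -0.0, 0.0107, -1] |0.0deg 11mm
[0.0, 0.0, 0.0, -0.0016, 0.0, 0.011, -1] |0.0deg 11mm
[0.0, 0.0, 0.0, -0.0004, -0.0, 0.0103, -1] |0.0deg 10mm
[0.0, 0.0, 0.0, 0.0005, 0.0, 0.0089, -1] |0.0deg 9mm
[0.0, 0.0, 0.0, 0.0013, -0.0, 0.0088, -1] |0.0deg 9mm
[0.0, 0.0, 0.0, 0.002, 0.0, 0.0087, -1] |0.0deg 9mm
[0.0, 0.0, 0.0, 0.0028, -0.0, 0.0085, -1] |0.0deg 9mm
end [586.67256843 -70.61468181 104.63178382] [-3.14159265e+00  2.22044605e-16  1.58279633e+00]
1.925 [585.49473249  27.53360113 241.59435321]
1 [586.51514539 -57.49672473 200.955303  ]
0 [586.67256843 -70.61468181 104.63178382]
```

```bash
python3 -m crank '[[0,-6.2,0,0.045,-0.011,0.023,-1],[0,-6.2,0,0.048,-0.011,0.018,-1],[0,-6.2,0,0.049,-0.011,0.013,-1],[0,-6.2,0,0.05,-0.011,0.0075,-1],[0,-0.2,0,0.002,0,0,-1]]'
python3 -m crank '[[0,0,0,0.002,0,0.034,-1],[0,0,0,0,0,0.034,-1],[0,0,0,0,0,0.034,-1],[0,0,0,0,0,0,-1]]'
python3 -c "
from h import *
st()"
```

```text
time: 11.3
tool_pos: [583.7, 51.9, 345.5]
tcp_rot: [-3.14, -0.0, 1.596]
ft_force: [-0.2, -1.2, 0.6]
gripper_width: 0.001
finger_force: 0.0
time: 11.8
tool_pos: [584.1, 46.1, 241.2]
tcp_rot: [-3.136, -0.0, 1.585]
ft_force: [-0.4, -0.1, 0.1]
gripper_width: 0.001
finger_force: 0.0
11.8 [584.1  46.1 241.2] [-3.136 -0.     1.585] F [-0.4 -0.1  0.1] w 0.001 ff 0.0 j [ 0.2   0.51 -0.53  1.69  0.29  1.03 -0.42]
```

```bash
python3 -m crank '[[0,0,0,-0.019,0,0.001,-1],[0,0,0,-0.01,0,0.0003,-1],[0,0,0,-0.0103,0,0.0014,-1],[0,0,0,-0.0102,0,0.0025,-1],[0,0,0,-0.0099,0,0.0036,-1]]'
python3 -m crank '[[0,0,0,-0.0096,0,0.0046,-1],[0,0,0,-0.0091,0,0.0057,-1],[0,0,0,-0.0085,0,0.0067,-1],[0,0,0,-0.0078,0,0.0076,-1],[0,0,0,-0.007,0,0.0084,-1]]'
python3 -m crank '[[0,0,0,-0.006,0,0.0092,-1],[0,0,0,-0.005,0,0.0098,-1],[0,0,0,-0.0039,0,0.0103,-1]]'
python3 - <<'E'
from h import *
st()
c=snap('scene');print(fit(cloud(c),P0=(631,-14.3,42,.012,.8,2.11),free=[4])); print([ (t,doorpt(t).round()) for t in(.6,.7,.8)])
E
```

```text
time: 12.42
tool_pos: [586.4, -13.5, 234.9]
tcp_rot: [-3.141, -0.0, 1.584]
ft_force: [1.5, 1.4, -0.1]
gripper_width: 0.0
finger_force: 0.6
time: 13.05
tool_pos: [586.9, -55.3, 201.3]
tcp_rot: [-3.141, 0.0, 1.584]
ft_force: [0.0, -0.2, 0.3]
gripper_width: -0.0
finger_force: 0.4
time: 13.42
tool_pos: [587.1, -70.0, 171.9]
tcp_rot: [-3.141, 0.0, 1.584]
ft_force: [0.1, 0.4, 0.8]
gripper_width: 0.001
finger_force: 0.4
13.43 [587.1 -70.  171.9] [-3.141  0.     1.584] F [0.1 0.4 0.8] w 0.001 ff 0.4 j [ 0.36  0.59 -0.49  1.74  0.34  0.89 -0.26]
(array([ 6.31000000e+02, -1.43000000e+01,  4.20000000e+01,  1.20000000e-02,
        7.67543332e-01,  2.11000000e+00]), 4127, np.float64(1.4713673632544446))
[(0.6, array([587., -75., 161.])), (0.7, array([587., -72., 172.])), (0.8, array([587., -69., 182.]))]
```

The door is following at about 0.75 rad. I'll carry on to shut.

```bash
python3 -m crank '[[0,0,0,-0.0028,0,0.0107,-1],[0,0,0,-0.0016,0,0.011,-1],[0,0,0,-0.0004,0,0.0103,-1],[0,0,0,0.0005,0,0.009,-1],[0,0,0,0.0013,0,0.009,-1]]'
python3 -m crank '[[0,0,0,0.002,0,0.007,-1],[0,0,0,0.002,0,0.005,-1],[0,0,0,0,0,0,-1]]'
python3 - <<'E'
from h import *
st(); print([ (t,doorpt(t).round()) for t in(0,.1)])
c=snap('scene');print(fit(cloud(c),P0=(631,-14.3,42,.012,.1,2.11),free=[4]))
E
```

```text
time: 14.1
tool_pos: [587.1, -72.6, 122.0]
tcp_rot: [-3.141, 0.0, 1.584]
ft_force: [0.1, -0.2, 0.5]
gripper_width: -0.002
finger_force: 0.4
time: 14.48
tool_pos: [587.0, -68.3, 110.3]
tcp_rot: [-3.141, -0.0, 1.585]
ft_force: [-0.0, -0.3, 0.8]
gripper_width: -0.003
finger_force: 0.0
14.47 [587.  -68.3 110.3] [-3.141 -0.     1.585] F [-0.  -0.3  0.8] w -0.003 ff 0.0 j [ 0.33  0.67 -0.45  1.78  0.4   0.78 -0.31]
[(0, array([587., -71., 105.])), (0.1, array([587., -73., 113.]))]
(array([ 6.31000000e+02, -1.43000000e+01,  4.20000000e+01,  1.20000000e-02,
        1.08977065e-01,  2.11000000e+00]), 2946, np.float64(1.3225736903911383))
```

```bash
python3 -m crank '[[0,0,0,0,0,0.004,-1],[0,0,0,0,0,0.003,-1],[0,0,0,0,0,0,-1]]'
python3 -m crank '[[0,0,0,0,0,0.002,-1],[0,0,0,0,0,0,-1]]'
python3 -c "
from h import *
st()"
```

```text
time: 14.9
tool_pos: [587.6, -68.6, 105.2]
tcp_rot: [3.141, 0.001, 1.584]
ft_force: [-7.2, 0.4, 27.2]
gripper_width: -0.001
finger_force: 12.3
time: 15.15
tool_pos: [587.8, -68.6, 104.5]
tcp_rot: [3.14, 0.001, 1.584]
ft_force: [-16.7, 1.4, 53.5]
gripper_width: -0.003
finger_force: 23.8
15.15 [587.8 -68.6 104.5] [3.140e+00 1.000e-03 1.584e+00] F [-16.7   1.4  53.5] w -0.003 ff 23.8 j [ 0.32  0.68 -0.45  1.78  0.4   0.77 -0.32]
```

The door is hard against the rim. I'll back off, check it, and plan the hasp grasp.

```bash
python3 -m crank '[[0,0,0,0,0,-0.01,-1],[0,0,0,0,0,-0.05,-0.5],[0,0,0,0,0,-0.06,0],[0,0,0,-0.04,0.02,-0.04,1],[0,0,0,0,0,0,1]]' 30
cat >> h.py <<'E'
DD=R.from_matrix(R.from_euler('z',YAW).as_matrix()@DOWN.as_matrix())
def hasppt(a,r=85,ahead=3):
    return world(np.array([0,-78,69])+r*np.array([0,np.cos(a),np.sin(a)]))+[0,0,ahead]
E
python3 - <<'E'
from h import *
st()
np.set_printoptions(precision=3,suppress=True)
for n in('scene','top'):
    c=snap(n);print(n,fit(cloud(c),P0=(631,-14.3,42,.012,.05,2.11),free=[4,5]),fit(cloud(c),P0=(631,-14.3,42,.012,.0,2.11),free=[0,1,3,4,5])[0])
c=dict(np.load('top.npz'));a=c['color'][90:240,200:400]
cv2.imwrite('pics/t3.png',cv2.resize(a[:,:,::-1],None,fx=4,fy=4,interpolation=cv2.INTER_CUBIC))
h0=hasppt(2.11)
T=[(h0+[0,0,80],DD,4),(h0,None,3)]
for a in np.linspace(2.11,.3,19)[1:]: T.append((hasppt(a),None,1))
plan(T,g=1)
print(h0)
E
```

```text
time: 15.78
tool_pos: [609.4, -111.8, 264.5]
tcp_rot: [3.137, 0.002, 1.58]
ft_force: [0.4, 0.8, -0.5]
gripper_width: 0.844
finger_force: 0.0
15.78 [ 609.4 -111.8  264.5] [3.137e+00 2.000e-03 1.580e+00] F [ 0.4  0.8 -0.5] w 0.844 ff 0.0 j [ 0.43  0.53 -0.51  1.58  0.28  1.1  -0.14]
scene (array([631.   , -14.3  ,  42.   ,   0.012,   0.071,   2.099]), 2892, np.float64(1.2591602418745451)) [631.528 -11.643  42.      0.015   0.006   2.117]
top (array([631.   , -14.3  ,  42.   ,   0.012,   0.043,   6.216]), 2861, np.float64(1.2537056796017838)) [630.604 -14.851  42.      0.011   0.023   0.142]
[-0.0, -0.0, 0.0, -0.0191, 0.0062, 0.0148, 1] |0.0deg 25mm
[-0.0, -0.0, 0.0, -0.0191, 0.0062, 0.0148, 1] |0.0deg 25mm
[-0.0, -0.0, 0.0, -0.019, 0.0062, 0.0148, 1] |0.0deg 25mm
[-0.0, -0.0, 0.0, -0.019, 0.0062, 0.0148, 1] |0.0deg 25mm
[0.0, 0.0, 0.0, 0.0, 0.0, 0.0267, 1] |0.0deg 27mm
[0.0, 0.0, 0.0, 0.0, 0.0, 0.0267, 1] |0.0deg 27mm
[0.0, 0.0, 0.0, 0.0, 0.0, 0.0267, 1] |0.0deg 27mm
[0.0, 0.0, 0.0, 0.0051, 0.0, -0.0068, 1] |0.0deg 9mm
[0.0, 0.0, 0.0, 0.0058, -0.0, -0.0063, 1] |0.0deg 9mm
[0.0, 0.0, 0.
[... 211 characters left out ...]
.0, 0.0081, -0.0, -0.0027, 1] |0.0deg 9mm
[0.0, 0.0, 0.0, 0.0083, 0.0, -0.0019, 1] |0.0deg 9mm
[0.0, 0.0, 0.0, 0.0085, -0.0, -0.001, 1] |0.0deg 9mm
[0.0, 0.0, 0.0, 0.0085, -0.0, -0.0002, 1] |0.0deg 9mm
[0.0, 0.0, 0.0, 0.0085, 0.0, 0.0007, 1] |0.0deg 9mm
[0.0, 0.0, 0.0, 0.0084, -0.0, 0.0015, 1] |0.0deg 9mm
[0.0, 0.0, 0.0, 0.0082, -0.0, 0.0024, 1] |0.0deg 9mm
[0.0, 0.0, 0.0, 0.0079, 0.0, 0.0032, 1] |0.0deg 9mm
[0.0, 0.0, 0.0, 0.0076, 0.0, 0.004, 1] |0.0deg 9mm
[0.0, 0.0, 0.0, 0.0071, -0.0, 0.0047, 1] |0.0deg 9mm
[0.0, 0.0, 0.0, 0.0066, 0.0, 0.0054, 1] |0.0deg 9mm
[0.0, 0.0, 0.0, 0.006, -0.0, 0.006, 1] |0.0deg 9mm
end [631.442 -51.17  131.655] [-3.142  0.     1.583]
[ 633.043 -184.521  122.233]
```

View pics/t3.png

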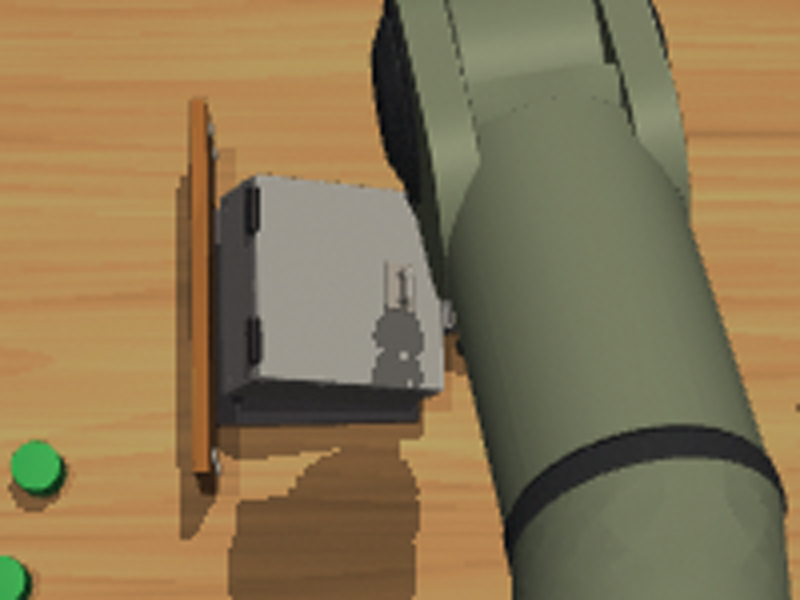

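The picture shows the door flat on the tray with the staple at (400,285); the arm covers the hasp. Moving over the hasp now.

```bash
python3 -m crank '[[0,0,0,-0.019,0.006,0.014,1],[0,0,0,-0.019,0.006,0.014,1],[0,0,0,-0.019,0.006,0.014,1],[0,0,0,-0.015,0.006,0.014,1],[0,0,0,0,0,0,1]]'
python3 - <<'E'
from h import *
st(); plan([(hasppt(2.11)+[0,0,40],DD,2),(hasppt(2.11),None,2)])
c=snap('scene'); a=c['color'][60:260,130:370]
cv2.imwrite('pics/s4.png',cv2.resize(a[:,:,::-1],None,fx=3,fy=3,interpolation=cv2.INTER_CUBIC))
w=cloud(c);hsv=cv2.cvtColor(c['color'],cv2.COLOR_RGB2HSV)
E
```

```text
time: 16.5
tool_pos: [632.3, -181.3, 203.8]
tcp_rot: [-3.139, -0.001, 1.583]
ft_force: [-0.2, 0.9, 0.3]
gripper_width: 0.999
finger_force: 0.0
16.5 [ 632.3 -181.3  203.8] [-3.139e+00 -1.000e-03  1.583e+00] F [-0.2  0.9  0.3] w 0.999 ff 0.0 j [ 0.49  0.65 -0.48  1.53  0.33  1.04 -0.06]
[-0.1, -0.0, 0.0, -0.0016, 0.0004, 0.0208, 1] |0.1deg 21mm
[-0.1, -0.0, 0.0, -0.0016, 0.0004, 0.0208, 1] |0.1deg 21mm
[0.0, 0.0, 0.0, 0.0, -0.0, 0.02, 1] |0.0deg 20mm
[0.0, 0.0, 0.0, 0.0, -0.0, 0.02, 1] |0.0deg 20mm
end [ 633.04274558 -184.52062737  122.23258146] [-3.14159265  0.          1.58279633]
```

View pics/s4.png

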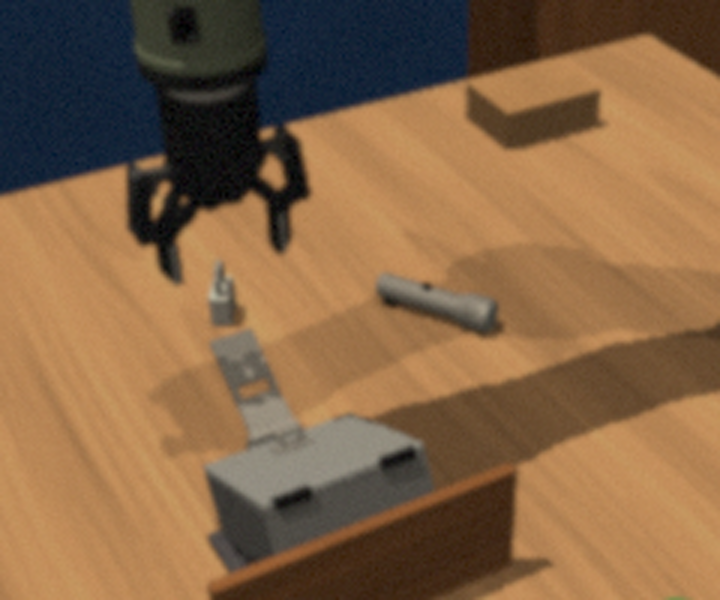

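The crop shows the door shut, the hasp standing open with its tip at (232,342) and slot at (257,388), and the open gripper centred above it. Grasp.

```bash
python3 -m crank '[[-0.1,0,0,-0.0015,0,0.021,1],[-0.1,0,0,-0.0015,0,0.021,1],[0,0,0,0,0,0.02,1],[0,0,0,0,0,0.02,1],[0,0,0,0,0,0,0.5]]'
python3 -m crank '[[0,0,0,0,0,0,0.2],[0,0,0,0,0,0,-0.1],[0,0,0,0,0,0,-0.4],[0,0,0,0,0,0,-0.4]]' 25
python3 -c "
from h import *
st()"
```

```text
time: 17.18
tool_pos: [632.2, -182.7, 122.2]
tcp_rot: [3.141, -0.001, 1.585]
ft_force: [-0.9, 0.1, 0.1]
gripper_width: 0.814
finger_force: 0.0
time: 17.68
tool_pos: [633.3, -183.4, 124.2]
tcp_rot: [3.137, 0.0, 1.584]
ft_force: [3.9, -1.7, 1.8]
gripper_width: 0.452
finger_force: 25.3
17.68 [ 633.3 -183.4  124.2] [3.137 0.    1.584] F [ 3.9 -1.7  1.8] w 0.452 ff 25.3 j [ 0.47  0.74 -0.44  1.59  0.38  0.9  -0.09]
```

Gripped at about 40 mm. Now the first part of the arc.

```bash
python3 -m crank '[[0,0,0,0.0051,0,-0.0068,-0.4],[0,0,0,0.0058,0,-0.0063,-0.4],[0,0,0,0.0064,0,-0.0057,-0.4]]' 25
python3 -m crank '[[0,0,0,0.0069,0,-0.005,-0.4],[0,0,0,0.0074,0,-0.0043,-0.4],[0,0,0,0.0078,0,-0.0035,-0.4],[0,0,0,0.0081,0,-0.0027,-0.4],[0,0,0,0,0,0,-0.4]]'
python3 - <<'E'
from h import *
st(); print(hasppt(2.11-8*.10056))
c=snap('scene');print(fit(cloud(c),P0=(631,-14.3,42,.012,.0,1.4),free=[5]))
E
```

```text
time: 18.05
tool_pos: [633.0, -165.6, 142.7]
tcp_rot: [3.138, -0.0, 1.584]
ft_force: [6.8, 0.6, -4.1]
gripper_width: 0.455
finger_force: 25.7
time: 18.68
tool_pos: [632.6, -135.2, 158.4]
tcp_rot: [3.137, 0.0, 1.585]
ft_force: [5.4, -0.9, 0.7]
gripper_width: 0.454
finger_force: 25.4
18.68 [ 632.6 -135.2  158.4] [3.137 0.    1.585] F [ 5.4 -0.9  0.7] w 0.454 ff 25.4 j [ 0.42  0.68 -0.46  1.6   0.36  0.94 -0.15]
[ 632.37182656 -128.61339296  158.33048576]
(array([ 6.31000000e+02, -1.43000000e+01,  4.20000000e+01,  1.20000000e-02,
        0.00000000e+00,  1.43208671e+00]), 2877, np.float64(0.8656191843608099))
```

```bash
python3 -m crank '[[0,0,0,0.0083,0,-0.0019,-0.4],[0,0,0,0.0085,0,-0.001,-0.4],[0,0,0,0.0085,0,-0.0002,-0.4],[0,0,0,0.0085,0,0.0007,-0.4],[0,0,0,0.0084,0,0.0015,-0.4]]' 25
python3 -m crank '[[0,0,0,0.0082,0,0.0024,-0.4],[0,0,0,0.0079,0,0.0032,-0.4],[0,0,0,0.0076,0,0.004,-0.4],[0,0,0,0.0071,0,0.0047,-0.4],[0,0,0,0.0066,0,0.0054,-0.4]]'
python3 - <<'E'
from h import *
st(); print(hasppt(.4))
c=snap('scene');print(fit(cloud(c),P0=(631,-14.3,42,.012,.0,.4),free=[5]))
E
```

```text
time: 19.35
tool_pos: [632.2, -93.8, 159.7]
tcp_rot: [3.137, 0.001, 1.584]
ft_force: [3.2, -0.6, 10.6]
gripper_width: 0.443
finger_force: 23.8
time: 19.98
tool_pos: [632.1, -52.6, 141.1]
tcp_rot: [3.136, -0.003, 1.586]
ft_force: [-5.1, 18.1, 29.3]
gripper_width: 0.405
finger_force: 34.0
19.98 [632.1 -52.6 141.1] [ 3.136e+00 -3.000e-03  1.586e+00] F [-5.1 18.1 29.3] w 0.405 ff 34.0 j [ 0.29  0.69 -0.46  1.65  0.37  0.89 -0.29]
[631.51462642 -57.18347655 137.65716903]
(array([ 6.31000000e+02, -1.43000000e+01,  4.20000000e+01,  1.20000000e-02,
        0.00000000e+00,  5.05997174e-01]), 2506, np.float64(0.8150608420731373))
```

```bash
python3 -m crank '[[0,0,0,0,0,0,0.3],[0,0,0,0,0,0,0.6],[0,0,0,0,0,-0.02,0.6],[0,0,0,-0.02,0,-0.05,0],[0,0,0,-0.02,0,-0.03,-1]]'
python3 -m crank '[[0,0,0,0,0,0,-1],[0,0,0,0,0,0,-1]]'
python3 - <<'E'
from h import *
st()
c=snap('scene');print(fit(cloud(c),P0=(631,-14.3,42,.012,.0,.45),free=[5]));print(fit(cloud(c),P0=(631,-14.3,42,.012,.0,.5),free=[4,5]))
a=c['color'][60:260,130:370]
cv2.imwrite('pics/s5.png',cv2.resize(a[:,:,::-1],None,fx=3,fy=3,interpolation=cv2.INTER_CUBIC))
E
```

```text
time: 20.65
tool_pos: [631.7, -96.6, 242.7]
tcp_rot: [3.136, 0.0, 1.585]
ft_force: [0.0, -0.7, 0.3]
gripper_width: 0.384
finger_force: 0.0
time: 20.9
tool_pos: [631.0, -95.8, 239.3]
tcp_rot: [3.139, -0.0, 1.584]
ft_force: [-0.5, 0.4, 0.2]
gripper_width: -0.002
finger_force: 0.0
20.9 [631.  -95.8 239.3] [ 3.139 -0.     1.584] F [-0.5  0.4  0.2] w -0.002 ff 0.0 j [ 0.38  0.59 -0.49  1.55  0.3   1.08 -0.17]
(array([ 6.31000000e+02, -1.43000000e+01,  4.20000000e+01,  1.20000000e-02,
        0.00000000e+00,  5.37073841e-01]), 2551, np.float64(0.799916327737904))
(array([ 6.31000000e+02, -1.43000000e+01,  4.20000000e+01,  1.20000000e-02,
       -6.86215484e-03,  5.01568011e-01]), 2549, np.float64(0.7531424908843909))
```

View pics/s5.png

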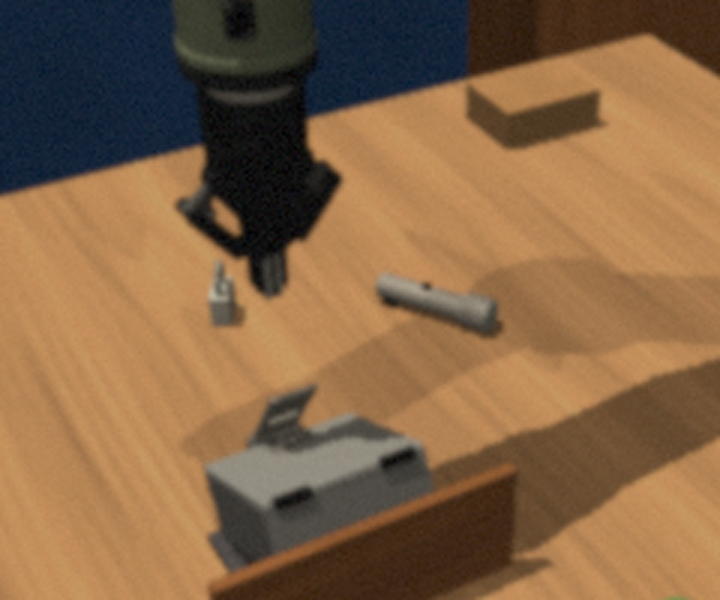

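The hasp is at about 0.5 rad, leaning over the door (tip at (312,390)). The gripper is shut and clear of it. I'll press it down with the shut fingertips.

```bash
cat >> h.py <<'E'
def hpush(a,r=75,press=2):
    n=np.array([0,-np.sin(a),np.cos(a)]);nw=BR.apply(n)
    return world(np.array([0,-78,69])+r*np.array([0,np.cos(a),np.sin(a)])+n*(2-press))+nw*11*abs(nw[1])+[0,0,14]
E
python3 - <<'E'
from h import *
p=hpush(.55,press=-15)
T=[(p,DD,4)]
for a in np.linspace(.5,0,6): T.append((hpush(a),None,1))
plan(T,g=-1); print(p,hpush(0))
E
```

```text
[0.0, -0.0, 0.0, 0.0002, 0.0002, 0.0191, -1] |0.0deg 19mm
[0.0, -0.0, 0.0, 0.0002, 0.0002, 0.0191, -1] |0.0deg 19mm
[0.0, -0.0, 0.0, 0.0002, 0.0002, 0.0191, -1] |0.0deg 19mm
[0.0, -0.0, 0.0, 0.0002, 0.0003, 0.0191, -1] |0.0deg 19mm
[0.0, 0.0, 0.0, 0.0178, 0.0, 0.0113, -1] |0.0deg 21mm
[0.0, 0.0, 0.0, 0.0069, 0.0, 0.0045, -1] |0.0deg 8mm
[0.0, 0.0, 0.0, 0.0064, -0.0, 0.0053, -1] |0.0deg 8mm
[0.0, 0.0, 0.0, 0.0058, -0.0, 0.006, -1] |0.0deg 8mm
[0.0, 0.0, 0.0, 0.0052, 0.0, 0.0067, -1] |0.0deg 8mm
[0.0, 0.0, 0.0, 0.0044, -0.0, 0.0072, -1] |0.0deg 8mm
end [631.40611957 -48.14167337 121.48032361] [3.14159265 0.         1.58279633]
[631.96357783 -94.59429823 162.56286041] [631.40611957 -48.14167337 121.48032361]
```

```bash
python3 -m crank '[[0,0,0,0,0,0.025,-1],[0,0,0,0,0,0.025,-1],[0,0,0,0,0,0.026,-1],[0,0,0,0.009,0,0.006,-1],[0,0,0,0.009,0,0.005,-1]]'
python3 -m crank '[[0,0,0,0.0069,0,0.0045,-1],[0,0,0,0.0064,0,0.0053,-1],[0,0,0,0.0058,0,0.006,-1],[0,0,0,0.0052,0,0.0065,-1],[0,0,0,0,0,0,-1]]'
python3 - <<'E'
from h import *
st();print(hpush(.1))
c=snap('scene');print(fit(cloud(c),P0=(631,-14.3,42,.012,.0,.15),free=[5]))
E
```

```text
time: 21.58
tool_pos: [631.4, -76.7, 152.2]
tcp_rot: [3.139, -0.0, 1.585]
ft_force: [0.4, -1.3, 0.0]
gripper_width: 0.0
finger_force: 0.3
time: 22.2
tool_pos: [630.8, -53.2, 129.3]
tcp_rot: [3.139, -0.0, 1.585]
ft_force: [0.2, -0.2, -0.5]
gripper_width: -0.002
finger_force: 0.0
22.2 [630.8 -53.2 129.3] [ 3.139 -0.     1.585] F [ 0.2 -0.2 -0.5] w -0.002 ff 0.0 j [ 0.29  0.7  -0.45  1.66  0.38  0.87 -0.3 ]
[631.45905495 -52.55274329 128.72629211]
(array([ 6.31000000e+02, -1.43000000e+01,  4.20000000e+01,  1.20000000e-02,
        0.00000000e+00,  1.43341162e-01]), 2422, np.float64(0.865161533267667))
```

```bash
python3 -m crank '[[0,0,0,0.0035,0,0.0055,-1],[0,0,0,0.001,0,0.002,-1],[0,0,0,0,0,0,-1]]'
python3 -m crank '[[0,0,0,0,0,0.0015,-1],[0,0,0,0,0,0,-1]]'
python3 -c "
from h import *
st()"
```

```text
time: 22.62
tool_pos: [630.9, -49.1, 122.2]
tcp_rot: [3.139, -0.0, 1.584]
ft_force: [0.9, -0.6, 0.3]
gripper_width: 0.001
finger_force: 0.0
time: 22.88
tool_pos: [631.2, -49.1, 121.2]
tcp_rot: [3.138, -0.0, 1.584]
ft_force: [-0.5, 0.8, 6.1]
gripper_width: 0.001
finger_force: 2.5
22.88 [631.2 -49.1 121.2] [ 3.138 -0.     1.584] F [-0.5  0.8  6.1] w 0.001 ff 2.5 j [ 0.28  0.71 -0.45  1.66  0.39  0.85 -0.32]
```

Contact is beginning; I'll press to about 20–30 N, then retreat and look.

```bash
python3 -m crank '[[0,0,0,0,0,0.0012,-1],[0,0,0,0,0,0,-1]]'
python3 -m crank '[[0,0,0,0,0,0.0008,-1],[0,0,0,0,0,0,-1]]'
```

```text
time: 23.12
tool_pos: [631.4, -49.0, 120.7]
tcp_rot: [3.137, 0.0, 1.584]
ft_force: [-4.9, 1.1, 16.3]
gripper_width: -0.0
finger_force: 7.2
time: 23.38
tool_pos: [631.5, -48.9, 120.4]
tcp_rot: [3.137, 0.0, 1.584]
ft_force: [-7.1, 1.0, 23.2]
gripper_width: -0.003
finger_force: 10.5
```

```bash
python3 -m crank '[[0,0,0,0,0,-0.01,-1],[0,0,0,0,0,-0.05,-1],[0,0,0,-0.02,0,-0.06,-1],[0,0,0,-0.06,0,-0.03,-1],[0,0,0,-0.06,0,0,-1]]'
python3 -m crank '[[0,0,0,-0.06,0,0,-1],[0,0,0,-0.06,0,0,-1],[0,0,0,-0.06,0,0,-1],[0,0,0,-0.06,0,0,-1],[0,0,0,0,0,0,-1]]'
python3 - <<'E'
from h import *
st()
np.set_printoptions(precision=3,suppress=True)
S=snap('scene');T=snap('top')
for c in(S,T):print(fit(cloud(c),P0=(631,-14.3,42,.012,.0,.03),free=[4,5]))
f=lambda a,k:cv2.resize(a[:,:,::-1],k,interpolation=cv2.INTER_CUBIC)
cv2.imwrite('pics/fin.png',np.hstack([f(S['color'][160:280,180:300],(400,400)),f(T['color'][120:210,240:330],(400,400))]))
E
```

```text
time: 24.0
tool_pos: [633.3, -186.1, 269.2]
tcp_rot: [3.134, 0.001, 1.585]
ft_force: [1.9, -1.0, -0.6]
gripper_width: -0.001
finger_force: 0.0
time: 24.62
tool_pos: [633.6, -430.4, 264.9]
tcp_rot: [3.14, 0.001, 1.578]
ft_force: [-0.6, -0.2, -0.5]
gripper_width: 0.001
finger_force: 0.0
24.62 [ 633.6 -430.4  264.9] [3.140e+00 1.000e-03 1.578e+00] F [-0.6 -0.2 -0.5] w 0.001 ff 0.0 j [ 0.73  0.78 -0.43  1.11  0.31  1.31  0.34]
(array([631.   , -14.3  ,  42.   ,   0.012,  -0.008,   0.043]), 2415, np.float64(0.7255831904276562))
(array([631.   , -14.3  ,  42.   ,   0.012,   0.035,   0.071]), 3056, np.float64(1.3738929915831595))
```

View pics/fin.png

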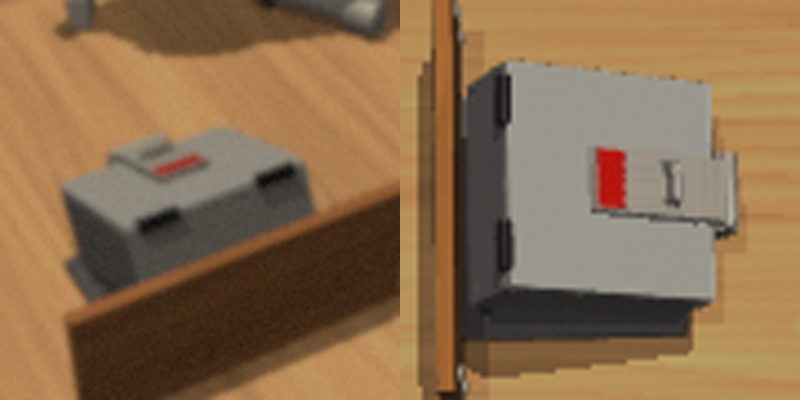

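The final picture shows the door shut, and the hasp flat on it with the staple through the slot at (672,183) and the red patch at (610,178). The arm is clear, so I'm handing in.

```bash
python3 -c "
from workcell import finish_job
print(finish_job())"
```

```text
the job is handed in; nothing more can be done
None
```

The job is handed in at about 25 s: the cap is seated on the stud and released, the door is shut, the hasp lies flat with the staple through its slot, and I did not touch the torch, padlock or bulb; the one caveat is a brief 54 N wrist reading while the fingertips pressed the door shut (limits: 120 N wrist, 40 N arm or gripper body).

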